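# Rack the last pine sample and hold the plunger tester on its ring

## Robot

A 6-joint arm with a two-finger parallel gripper is mounted at the origin on a cart in front of the work surface, level with it; the furniture and walls round the work are solid. World frame = base frame: x ahead of the robot, y to its left, z up, the work surface at z = 0. Lengths are in m, angles in rad, forces in N, time in s.
With the tool pointing down it reaches from about 0.225 to 0.875 m from the base axis. Payload 3.4 kg.
Tool frame: the origin (TCP) lies at the very end of the fingers, on their centre line; the grasp point (between the pads) lies 19 mm behind it; z points along the fingers, y is the line along which they close (so a half turn about z gives the same grasp; the last joint's range is limited). The gripper opens to 85 mm and grips with 20 to 120 N. Pads are 22 mm wide; open, the fingers measure 114 mm over their backs; the gripper's body (76 mm by 85 mm) begins 54 mm behind the grasp point. The pads swing forward as they close: fully open they stand 13 mm farther back than shut.
Start: joints at [-1.422, 0.276, 1.505, -0, 1.361, -0.121], TCP at [0.153, -0.554, 0.231] pointing down, gripper open.
Joint ranges: [-2.89, 2.89], [-0.75, 2.08], [0.22, 2.7], [-1.18, 4.32], [0.11, 2.71], [-2.7, 2.7]. Speed limits (rad/s): [2.57, 2.57, 3.14, 3.14, 3.14, 3.14].

## Interface

Orientations are given as a unit quaternion [w, x, y, z].
In Python, from rig import get_state, optics, sign_off gives the robot as it stands.
- The arm moves only by the tool send_rows, never from a script. Its argument "increments" is a list of rows, each an object with "gripper": the gripper's target within -1 to 1 (shut at 1, half-way at 0, fully open at -1); "linear": the shift along the world's x, y, z in m, a list of three; "delta_rot": the turn, a rotation vector about the world's x, y, z in rad, a list of three. In form: [{"gripper": gripper, "linear": [dx, dy, dz], "delta_rot": [rx, ry, rz]}, ...]. A call has 1 to 8 rows; each row is the pose to reach, as a shift and turn from the pose commanded when the call began; what a row does not reach only later rows make up. A row lasts 1/10 s, in which the tool goes at most 50 mm and 8.59 degrees, less where a joint would pass 70% of its speed; a pose out of reach is approached as far as the arm can. A call with a gripper value outside its range is refused whole. The fingers move at their own pace and stop on an object; "newtons" is the grip in N (left out, the last holds). Time passes only in rows, so rows that repeat a pose let the fingers close. It gives the time, the measured TCP pose, the force, the opening and the grip force at its end, in the units of the state.
- get_state(): the state, without advancing time (a new reading comes with each control period).
- optics.get_image(name): name is "side" or "top"; returns a dict with "pixels" (384x512x3 uint8, blue, green, red), "K" (3x3 intrinsics, pixels), "k1" (the pictures are not rectified: a ray, as slopes to the right and down, at radius r is drawn at 1 + k1 r^2 times it, then the intrinsics apply), "rvec" (rotation vector, rad) and "tvec" (3), from world to camera coordinates, as OpenCV has them. Camera axes: x right, y down, z forward; pixel columns grow to the right and rows downward; lengths in m; the calibration is good to about 2 mm. A picture is of the moment at which its call begins. There is no depth.
- sign_off(): hands the job in; it is judged then, once.
The state is a dict: "clock": time; "qpos": joint angles; "qd": joint speeds; "effort": joint torques, N m; "position": TCP position; "ee_rot": TCP orientation; "contact_force": force on the tool from outside, world axes, zero at the start; "moment": the same for the moment, N m; "width": finger opening in m; "gripper_force": force on a finger pad.
Only numpy, scipy, OpenCV 4.12 (cv2) and the standard library are available. Lean on these libraries where they do the work, as an engineer would, in place of code of your own. Each camera call takes 0.05 s, during which the arm holds its last target. There are 200 camera calls.

## Task

Lay the loose pine sample flat in the empty bay of the rack (the one with the steel plate on its floor), ends level with the two samples beside it, and let go of it. Then take the plunger tester out of its stand and hold it upright with its tip inside the pencilled ring on that sample, pressing lightly so that the plunger is pushed about half-way in, and finish while still holding it there. Never push the plunger right home, and leave the other samples and the tools around them where they are.

Things in the scene. Friction and masses are not known exactly. Their poses are not given: they have to be found in the camera images.
- anvil: Thin steel plate, 37 x 150 x 2 mm, fixed on the floor of the one empty bay of the rack; which of the three bays that is varies. Origin: centre of its underside, which is the centre of the bay's floor, 8 mm above the worktop; its y axis runs along the bay, x across it.
- rack: Fixed plywood board, 182 x 168 x 8 mm, origin at the centre of its underside. Three bays lie side by side along its x axis, 64 mm from centre to centre, each 42 mm wide between two 5 mm rails that rise 6 mm above the board (4 mm above the steel plate) and open at both ends. 30 mm is free between neighbouring samples.
- block_mid (a point): Centre of the loose pine sample, half-way up: a block 156 mm long (its y axis), 34 mm wide (x), 24 mm high (z up), with a little wooden knob on top near its end on the -y side; about 75 g. It lies flat on the worktop to the left, its length roughly away from the robot, and is the one with a pencilled ring on top. In the rack either end may face the robot.
- spot (a point): Centre of the pencilled ring (16 mm across) on the top face of the loose pine sample, 30 mm along its y axis from its middle, 12 mm above its centre.
- left_block_mid (a point): Centre, half-way up, of a second pine sample of the same size without a ring, loose in its rack bay.
- right_block_mid (a point): The same for the third pine sample.
- tester_grip (a point): Middle of the dark ribbed handle of the plunger tester, a loose upright pen-like tool of 130 g. Handle 22 mm in diameter, from 29 mm below to 26 mm above this point, 6 mm cap on top; below it a collar 30 mm in diameter, 5 mm high, that rests on the stand, then an 18 mm barrel and the plunger. The plunger's free tip is 80 mm below this point on the same axis (z, up).
- tester_tip (a point): Rounded tip (6 mm in diameter) of the tester's plunger, on the tool's axis.
- plunger (a joint): How far the tester's plunger is pushed in, in m: 0 free, 0.010 fully home (right in). A spring resists with 0.8 N at the start of its travel, rising by 0.4 N for each mm, so about 2.8 N half-way.
- stand: Fixed wooden stand of the tester, 64 x 64 x 60 mm; origin at the centre of its underside. The tester hangs upright by its collar in the 21 mm hole through the middle; its tip is 46 mm below the stand's top, so it must be lifted straight up by more than 46 mm to come out.
- cutters_mid (a point): Side cutters with black handles, 45 x 124 x 13 mm, lying loose between stand and rack; to be left alone. Their middle.
- small_reel_mid (a point): Small reel of solder, 38 mm in diameter, 22 mm high, standing loose behind the stand; to be left alone. Its middle.

How it is judged:
On the way, in this order (a step that is already met when the one before it is completed fails the run):
1. the loose sample lies flat in the empty bay, ends level with its neighbours, let go (x of block_mid in the frame of anvil between -0.0055 and 0.0055 m and y of block_mid in the frame of anvil between -0.012 and 0.012 m and z of block_mid in the frame of anvil between 0.011 and 0.0165 m and angle between the y axis of block and the y axis of anvil, either way round below 0.08 rad and angle between block's own z axis and vertical below 0.06 rad and contact force between the fingers and block below 0.05 N and linear speed of block below 0.01 m/s), for 0.3 s.
2. the tester is lifted out of its stand (z of tester_tip in the frame of stand above 0.062 m and contact force between the fingers and tester above 1 N), for 0.1 s.
At the end, for the whole second after the job is handed in: Sample flat in the plated bay (5.5 mm across, 12 mm along, 4.6 degrees); tester held by the gripper, upright within 7 degrees, tip within 7 mm of the ring's centre, plunger in 2.2 to 7.8 mm, pressing 0.8 to 6 N, off the rack; other samples within 15 mm of where they were (x of block_mid in the frame of anvil between -0.0055 and 0.0055 m and y of block_mid in the frame of anvil between -0.012 and 0.012 m and z of block_mid in the frame of anvil between 0.011 and 0.0165 m and angle between the y axis of block and the y axis of anvil, either way round below 0.08 rad and angle between block's own z axis and vertical below 0.06 rad and horizontal distance between tester_tip and spot below 0.007 m and angle between tester's own z axis and vertical below 0.12 rad and value of joint plunger between 0.0022 and 0.0078 m and contact force between tester and block between 0.8 and 6 N and contact force between the fingers and tester above 1 N and contact force between tester and rack below 0.05 N and linear speed of tester below 0.01 m/s and distance of each of left_block_mid, right_block_mid from where it was at the start of the episode below 0.015 m); the arm keeps its last pose, push and grip.
It fails at once if the tester's plunger was pushed right home (value of joint plunger above 0.0096 m).
It fails at once if another sample was pushed out of place (distance of any of left_block_mid, right_block_mid from where it was at the start of the episode above 0.02 m).
It fails at once if the cutters or the small reel were disturbed (distance of any of cutters_mid, small_reel_mid from where it was at the start of the episode above 0.025 m).
It also fails if it takes over 54 s, if anything falls off the work surface, if the arm or the gripper's body presses on something with over 40 N, if the wrist force passes 120 N, or if a joint passes its speed limit or range.

## Working session

There is one attempt and no reset: what is moved stays moved. The work goes in short steps, Python scripts to look and compute and a tool call to move; the robot and the scene stay as the last step left them, time stands still between calls to the robot, and variables do not carry over. Pictures are saved under pics/ and viewed, at most 10 in all, crops included, and the job is handed in when it is done.

Besides the shell and the picture viewer there is one more tool, called after "Emit:" as name(argument=value, ...) on one line, values as JSON. send_rows: Moves the arm, as the interface text tells. Its arguments: {"type":"object","properties":{"increments":{"type":"array"},"newtons":{"type":"number"}},"required":["increments"]}

```bash
mkdir -p pics
cat > h.py <<'E'
import numpy as np, cv2
from rig import get_state, optics, sign_off
def shot(n,f=None):
    d=optics.get_image(n); d['pixels']=np.array(d['pixels'],np.uint8); d['rvec']=np.array(d['rvec'],float); d['tvec']=np.array(d['tvec'],float)
    d['K']=np.array(d['K'],float); d['dist']=np.array([d['k1'],0,0,0],float)
    if f: cv2.imwrite('pics/'+f,d['pixels'])
    return d
def ray(d,uv):
    s=cv2.undistortPoints(np.array(uv,float).reshape(-1,1,2),d['K'],d['dist']).reshape(-1,2)
    R=cv2.Rodrigues(d['rvec'])[0]
    return -R.T@d['tvec'].ravel(), np.c_[s,np.ones(len(s))]@R
def plane(d,uv,z):
    c,r=ray(d,uv); return c+r*((z-c[2])/r[:,2])[:,None]
def proj(d,P):
    return cv2.projectPoints(np.array(P,float).reshape(-1,1,3),d['rvec'],d['tvec'],d['K'],d['dist'])[0].reshape(-1,2)
def tri(d1,p1,d2,p2):
    c1,r1=ray(d1,p1); c2,r2=ray(d2,p2); r1=r1[0];r2=r2[0]
    t=np.linalg.lstsq(np.c_[r1,-r2],c2-c1,rcond=None)[0]
    a=c1+t[0]*r1; b=c2+t[1]*r2
    return (a+b)/2, np.linalg.norm(a-b)
E
python3 - <<'E'
from h import *
np.set_printoptions(precision=3,suppress=True)
for n in('top','side'):
    d=shot(n,n+'0.png'); c,_=ray(d,[[256,192]]); print(n,c,d['K'][0,0],d['k1'],plane(d,[[0,0],[511,0],[511,383],[0,383],[256,192]],0).round(2).tolist())
s=get_state(); print(s['clock'],s['ee_rot'],s['width'],s['contact_force'])
E
```

```text
top [ 0.37  -0.021  1.313] 372.361071691601 -0.10284588246346177 [[1.33, 1.06, 0.0], [1.36, -1.08, 0.0], [-0.16, -0.97, 0.0], [-0.18, 0.91, 0.0], [0.53, -0.02, 0.0]]
side [-0.111  0.278  0.644] 346.5319030348821 -0.007130405522281465 [[3.85, 0.7, 0.0], [2.05, -3.59, 0.0], [-0.1, -0.25, 0.0], [0.31, 0.55, 0.0], [0.57, -0.09, 0.0]]
0.1 [-0.001  0.991  0.134 -0.   ] 0.0856109556146648 [0.085 0.354 0.131]
```

View pics/top0.png

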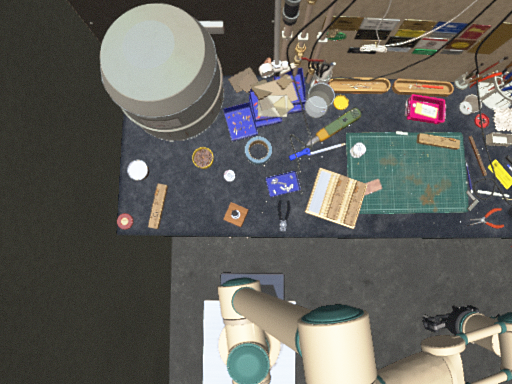

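View pics/side0.png

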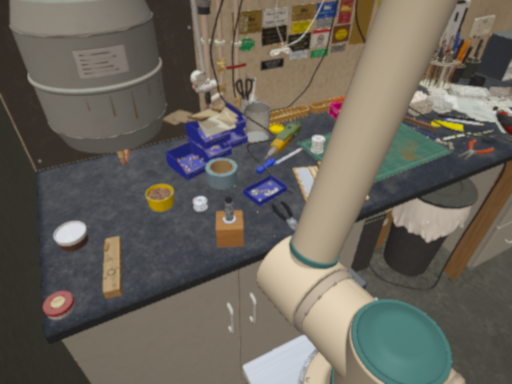

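Top picture: loose block about (158,206), stand (236,214), cutters (283,214), small reel (230,176) and rack (338,198). In the side view the arm hides most of the rack. I'll enlarge both and measure from masks.

Run:
```python
from h import *
a=cv2.imread('pics/top0.png')[145:245,110:376]; b=cv2.imread('pics/side0.png')[190:310,40:307]
cv2.imwrite('pics/c0.png',np.vstack([cv2.resize(a,(798,300),interpolation=2),cv2.resize(b,(666,300),interpolation=2)[:, :],][:1]+[cv2.copyMakeBorder(cv2.resize(b,(666,300),interpolation=2),0,0,0,132,0)]))
```

```text
(no output)
```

View pics/c0.png

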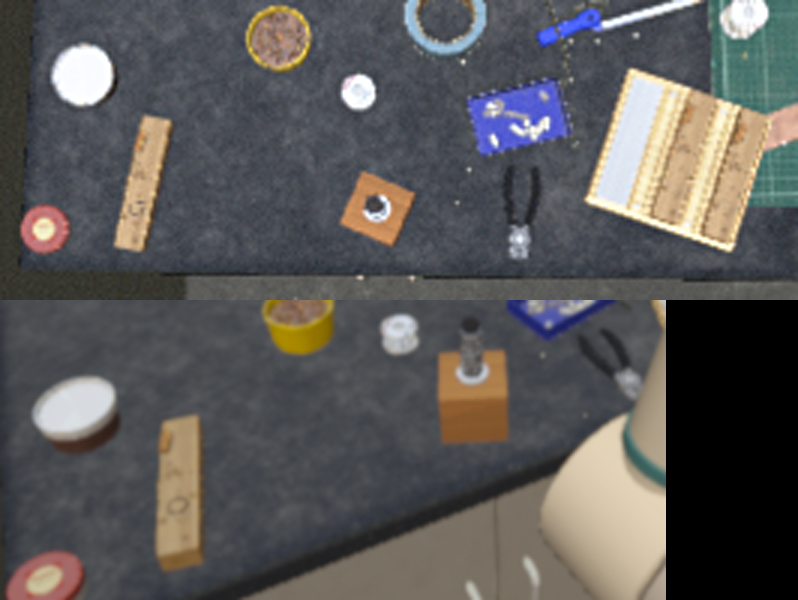

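The empty bay with the grey plate is the leftmost one, around top pixel (320,190). The ring is on the robot-side half of the loose block and its knob is on the far end. Next I'll measure everything with masks.

```bash
cat > m.py <<'E'
from h import *
np.set_printoptions(precision=4,suppress=True)
def seg(d,roi,cond):
    im=d['pixels']; hsv=cv2.cvtColor(im,cv2.COLOR_BGR2HSV).astype(int)
    m=np.zeros(im.shape[:2],np.uint8); x0,y0,x1,y1=roi
    m[y0:y1,x0:x1]=cond(hsv)[y0:y1,x0:x1]
    c=max(cv2.findContours(m,0,1)[0],key=cv2.contourArea)
    return c.reshape(-1,2).astype(float)
def rect(d,c,z):
    P=plane(d,c,z)[:,:2]; r=cv2.minAreaRect((P*1000).astype(np.float32))
    (cx,cy),(w,h),a=r
    a=np.radians(a); 
    if h>w: a+=np.pi/2; w,h=h,w
    a=(a+np.pi/2)%np.pi-np.pi/2
    return np.array([cx,cy,w,h])/1000,a
E
python3 - <<'E'
from m import *
d=shot('top')
wood=lambda h:(h[...,1]>70)&(h[...,2]>90)&(h[...,0]<30)
print('block',rect(d,seg(d,(140,178,175,235),wood),.024))
print('stand',rect(d,seg(d,(218,195,255,235),lambda h:(h[...,1]>60)&(h[...,2]>80)&(h[...,0]<30)),.06))
print('plate',rect(d,seg(d,(300,160,340,220),lambda h:(h[...,1]<60)&(h[...,2]>140)),.010))
print('rack',rect(d,seg(d,(295,160,372,235),lambda h:(h[...,2]>110)&((h[...,0]<32)|(h[...,2]>150))),.012))
print('tester cap', plane(d,[[110+374/3,145+203/3]],.126))
print('reel', plane(d,[[230,175.5]],.022)); print('cutters',plane(d,[[283,214]],.01))
s=shot('side'); c=seg(s,(90,225,135,305),wood); print('side block',rect(s,c,.024))
print('reproj side of stand ring', proj(s,[[.1,.1,.06]]))
E
```

```text
block (array([0.4754, 0.3255, 0.1549, 0.0396]), np.float64(-0.16833375197200073))
stand (array([0.4472, 0.049 , 0.0682, 0.0658]), np.float64(1.1779245390994806))
plate (array([ 0.5267, -0.256 ,  0.1677,  0.0888]), np.float64(-0.23208143951106397))
rack (array([ 0.5153, -0.3142,  0.2072,  0.1842]), np.float64(1.2529071711712065))
tester cap [[0.4481 0.048  0.126 ]]
reel [[0.5854 0.0729 0.022 ]]
cutters [[ 0.4531 -0.1148  0.01  ]]
side block (array([0.4653, 0.3283, 0.174 , 0.0383]), np.float64(-0.1572347618129868))
reproj side of stand ring [[286.2458 358.5042]]
```

Run:
```python
from m import *
d=shot('top')
im=d['pixels']; print(im[190,312:345].tolist())
c=seg(d,(300,160,340,225),lambda h:(h[...,0]>95)&(h[...,0]<130)&(h[...,2]>150)&(h[...,1]<80))
print('plate',rect(d,c,.010),len(c))
# corners of rack by hand from crop
k=np.array([[631,70],[771,116],[735,250],[586,203]])/3+[110,145]
P=plane(d,k,.011);print(P[:,:2],P[:,:2].mean(0),np.linalg.norm(np.diff(P,axis=0),axis=1))
```

```text
[[123, 156, 179], [184, 238, 252], [200, 230, 244], [241, 233, 229], [244, 232, 224], [241, 230, 221], [243, 233, 225], [243, 234, 226], [245, 235, 227], [244, 236, 227], [244, 232, 227], [243, 231, 223], [247, 235, 227], [231, 225, 225], [162, 209, 228], [154, 220, 239], [178, 227, 245], [204, 239, 250], [203, 240, 249], [171, 220, 240], [144, 198, 228], [167, 217, 240], [133, 174, 203], [98, 133, 158], [126, 164, 195], [118, 154, 187], [130, 166, 196], [142, 180, 208], [135, 176, 204], [133, 170, 202], [130, 165, 197], [131, 167, 200], [139, 176, 207]]
plate (array([ 0.5342, -0.2438,  0.1489,  0.0358]), np.float64(-0.32414745102732123)) 94
[[ 0.6174 -0.2473]
 [ 0.5646 -0.415 ]
 [ 0.4053 -0.369 ]
 [ 0.4587 -0.1932]] [ 0.5115 -0.3061] [0.1758 0.1659 0.1837]
```

Emit:
send_rows(increments=[{"gripper":-1,"linear":[0.02,0.05,0.0],"delta_rot":[0,0,-0.1]},{"gripper":-1,"linear":[0.05,0.1,0.0],"delta_rot":[0,0,-0.2]},{"gripper":-1,"linear":[0.09,0.15,0.0],"delta_rot":[0,0,-0.3]},{"gripper":-1,"linear":[0.13,0.2,0.0],"delta_rot":[0,0,-0.437]},{"gripper":-1,"linear":[0.16,0.25,0.0],"delta_rot":[0,0,-0.437]},{"gripper":-1,"linear":[0.19,0.3,0.0],"delta_rot":[0,0,-0.437]},{"gripper":-1,"linear":[0.22,0.35,0.0],"delta_rot":[0,0,-0.437]},{"gripper":-1,"linear":[0.24,0.4,0.0],"delta_rot":[0,0,-0.437]}])

```text
clock: 1.05
position: [0.362, -0.2152, 0.2315]
ee_rot: [0.0, 0.996, -0.084, 0.001]
contact_force: [0.6, -0.9, 0.3]
width: 0.0855
gripper_force: 0.0
```

Emit:
send_rows(increments=[{"gripper":-1,"linear":[0.01,0.07,0.0],"delta_rot":[0,0,0]},{"gripper":-1,"linear":[0.03,0.14,0.0],"delta_rot":[0,0,0]},{"gripper":-1,"linear":[0.04,0.21,0.0],"delta_rot":[0,0,0]},{"gripper":-1,"linear":[0.06,0.28,0.0],"delta_rot":[0,0,0]},{"gripper":-1,"linear":[0.08,0.35,0.0],"delta_rot":[0,0,0]},{"gripper":-1,"linear":[0.09,0.42,0.0],"delta_rot":[0,0,0]},{"gripper":-1,"linear":[0.09,0.45,-0.03],"delta_rot":[0,0,0]},{"gripper":-1,"linear":[0.09,0.48,-0.06],"delta_rot":[0,0,0]}])

```text
clock: 1.85
position: [0.4399, 0.1738, 0.206]
ee_rot: [-0.001, 0.997, -0.083, 0.002]
contact_force: [1.0, -1.1, 0.0]
width: 0.0853
gripper_force: 0.0
```

Emit:
send_rows(increments=[{"gripper":-1,"linear":[0,0,0],"delta_rot":[0,0,0]},{"gripper":-1,"linear":[0,0,0],"delta_rot":[0,0,0]}])

```text
clock: 2.05
position: [0.4379, 0.172, 0.2044]
ee_rot: [0.001, 0.997, -0.082, -0.001]
contact_force: [-0.7, -0.7, -0.5]
width: 0.0856
gripper_force: 0.0
```

Emit:
send_rows(increments=[{"gripper":-1,"linear":[0.01,0.045,-0.01],"delta_rot":[0,0,0]},{"gripper":-1,"linear":[0.02,0.09,-0.02],"delta_rot":[0,0,0]},{"gripper":-1,"linear":[0.03,0.13,-0.03],"delta_rot":[0,0,0]},{"gripper":-1,"linear":[0.037,0.156,-0.05],"delta_rot":[0,0,0]},{"gripper":-0.3,"linear":[0.037,0.156,-0.09],"delta_rot":[0,0,0]},{"gripper":-0.3,"linear":[0.037,0.156,-0.11],"delta_rot":[0,0,0]},{"gripper":-0.3,"linear":[0.037,0.156,-0.11],"delta_rot":[0,0,0]}])

```text
clock: 2.75
position: [0.4741, 0.3245, 0.0924]
ee_rot: [0.002, 0.996, -0.084, -0.003]
contact_force: [0.4, -0.2, -0.0]
width: 0.0552
gripper_force: 0.0
```

Run:
```python
from m import *
s=shot('side'); im=s['pixels']; cv2.imwrite('pics/s1.png',cv2.resize(im[170:330,30:230],(750,600),interpolation=2))
print(get_state()['position'],get_state()['width'])
```

```text
[0.4755 0.3253 0.0944] 0.05546755888268635
```

View pics/s1.png

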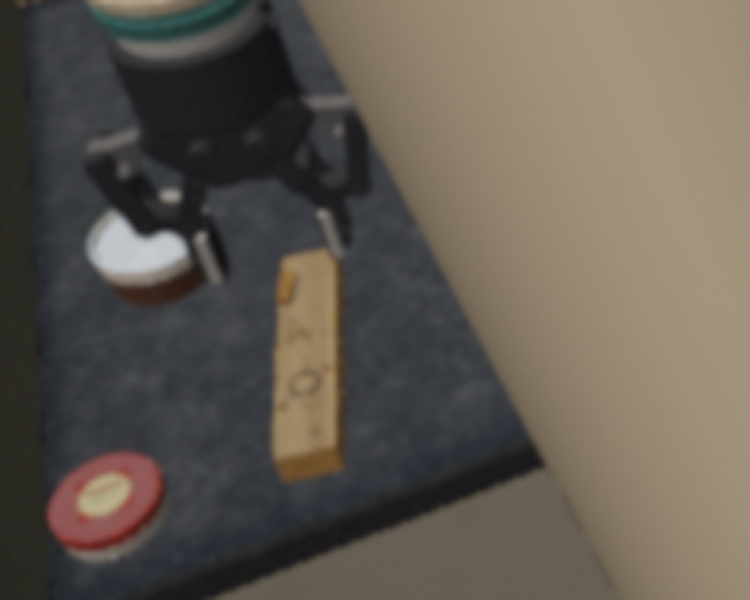

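The side view shows the gripper open over the block, pads either side and clear of the white tin. The ring is at crop (304,383) and the knob at (287,285).

Emit:
send_rows(increments=[{"gripper":-0.3,"linear":[0,0.003,-0.04],"delta_rot":[0,0,0]},{"gripper":-0.3,"linear":[0,0.003,-0.07],"delta_rot":[0,0,0]},{"gripper":-0.3,"linear":[0,0.003,-0.088],"delta_rot":[0,0,0]},{"gripper":-0.3,"linear":[0,0.003,-0.088],"delta_rot":[0,0,0]},{"gripper":0.6,"linear":[0,0.003,-0.088],"delta_rot":[0,0,0]},{"gripper":0.6,"linear":[0,0.003,-0.088],"delta_rot":[0,0,0]},{"gripper":0.6,"linear":[0,0.003,-0.088],"delta_rot":[0,0,0]},{"gripper":0.6,"linear":[0,0.003,-0.088],"delta_rot":[0,0,0]}], newtons=40)

```text
clock: 3.6
position: [0.4776, 0.3308, 0.0095]
ee_rot: [-0.001, 0.997, -0.083, 0.002]
contact_force: [1.1, -0.8, 6.9]
width: 0.0337
gripper_force: 41.6
```

Emit:
send_rows(increments=[{"gripper":-0.2,"linear":[0,0,0],"delta_rot":[0,0,0]},{"gripper":-0.2,"linear":[0,0,0],"delta_rot":[0,0,0]},{"gripper":-0.2,"linear":[0,0,0],"delta_rot":[0,0,0]}])

```text
clock: 3.9
position: [0.4755, 0.3303, 0.0071]
ee_rot: [0.0, 0.997, -0.083, -0.0]
contact_force: [-0.8, 0.5, -0.1]
width: 0.0509
gripper_force: 0.0
```

Emit:
send_rows(increments=[{"gripper":-0.2,"linear":[0,-0.001,0.006],"delta_rot":[0,0,0]},{"gripper":-0.2,"linear":[0,-0.001,0.006],"delta_rot":[0,0,0]},{"gripper":0.6,"linear":[0,-0.001,0.006],"delta_rot":[0,0,0]},{"gripper":0.6,"linear":[0,-0.001,0.006],"delta_rot":[0,0,0]},{"gripper":0.6,"linear":[0,-0.001,0.006],"delta_rot":[0,0,0]},{"gripper":0.6,"linear":[0,-0.001,0.006],"delta_rot":[0,0,0]},{"gripper":0.6,"linear":[0,-0.001,0.006],"delta_rot":[0,0,0]}])

```text
clock: 4.6
position: [0.476, 0.3295, 0.0134]
ee_rot: [-0.0, 0.997, -0.084, 0.0]
contact_force: [-0.2, 1.1, 5.2]
width: 0.0334
gripper_force: 41.0
```

Emit:
send_rows(increments=[{"gripper":0.6,"linear":[0,0,0.04],"delta_rot":[0,0,0]},{"gripper":0.6,"linear":[0,0,0.08],"delta_rot":[0,0,0]},{"gripper":0.6,"linear":[0,0,0.12],"delta_rot":[0,0,0]},{"gripper":0.6,"linear":[0,-0.02,0.16],"delta_rot":[0,0,0]},{"gripper":0.6,"linear":[0.01,-0.05,0.19],"delta_rot":[0,0,-0.03]},{"gripper":0.6,"linear":[0.015,-0.09,0.2],"delta_rot":[0,0,-0.06]},{"gripper":0.6,"linear":[0.02,-0.13,0.2],"delta_rot":[0,0,-0.09]},{"gripper":0.6,"linear":[0.025,-0.17,0.2],"delta_rot":[0,0,-0.12]}])

```text
clock: 5.4
position: [0.5003, 0.1578, 0.2129]
ee_rot: [0.0, 0.99, -0.143, -0.0]
contact_force: [1.1, -0.1, -1.2]
width: 0.0332
gripper_force: 40.4
```

Emit:
send_rows(increments=[{"gripper":0.6,"linear":[0.005,-0.04,0],"delta_rot":[0,0,-0.02]},{"gripper":0.6,"linear":[0.01,-0.08,0],"delta_rot":[0,0,-0.03]},{"gripper":0.6,"linear":[0.015,-0.12,0],"delta_rot":[0,0,-0.03]},{"gripper":0.6,"linear":[0.02,-0.16,0],"delta_rot":[0,0,-0.03]},{"gripper":0.6,"linear":[0.025,-0.2,0],"delta_rot":[0,0,-0.03]},{"gripper":0.6,"linear":[0.03,-0.24,0],"delta_rot":[0,0,-0.03]},{"gripper":0.6,"linear":[0.03,-0.28,0],"delta_rot":[0,0,-0.03]},{"gripper":0.6,"linear":[0.03,-0.32,0],"delta_rot":[0,0,-0.03]}])

```text
clock: 6.2
position: [0.5299, -0.1622, 0.212]
ee_rot: [-0.0, 0.987, -0.158, -0.001]
contact_force: [1.7, 0.9, -0.8]
width: 0.0332
gripper_force: 40.4
```

Emit:
send_rows(increments=[{"gripper":0.6,"linear":[0.002,-0.04,-0.02],"delta_rot":[0,0,0]},{"gripper":0.6,"linear":[0.003,-0.07,-0.05],"delta_rot":[0,0,0]},{"gripper":0.6,"linear":[0.003,-0.082,-0.09],"delta_rot":[0,0,0]},{"gripper":0.6,"linear":[0.003,-0.082,-0.125],"delta_rot":[0,0,0]},{"gripper":0.6,"linear":[0.003,-0.082,-0.14],"delta_rot":[0,0,0]},{"gripper":0.6,"linear":[0.003,-0.082,-0.14],"delta_rot":[0,0,0]}])

```text
clock: 6.8
position: [0.5308, -0.2414, 0.0692]
ee_rot: [-0.002, 0.987, -0.158, -0.004]
contact_force: [-0.2, -0.1, -0.6]
width: 0.0331
gripper_force: 40.4
```

Run:
```python
from m import *
s=shot('side'); t=shot('top'); 
cv2.imwrite('pics/v2.png',np.hstack([cv2.resize(s['pixels'][130:280,240:390],(400,400),interpolation=2),cv2.resize(t['pixels'][150:250,285:385],(400,400),interpolation=2)]))
print(get_state()['position'],get_state()['ee_rot'])
```

```text
[ 0.5335 -0.2427  0.0727] [-0.0001  0.9875 -0.1579 -0.0005]
```

View pics/v2.png

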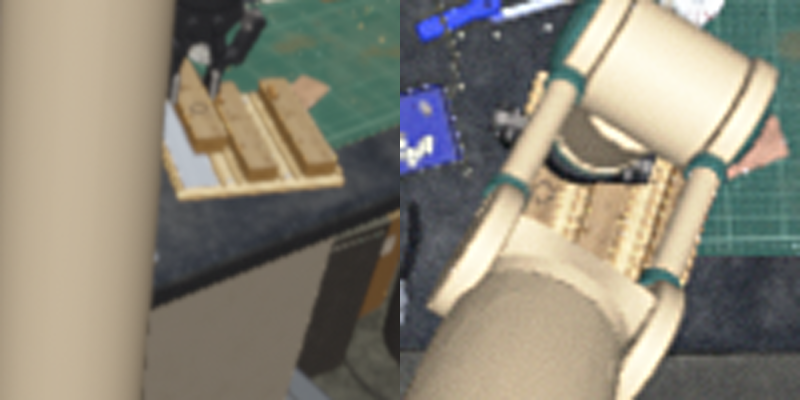

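The side view shows the block held above the plated bay, parallel to its neighbours, with its near end at crop (210,145). I'll check its corner pixels against the prediction.

Run:
```python
from m import *
s=shot('side'); p=get_state()['position']; a=-.317
u=np.array([np.cos(a),np.sin(a),0]); v=np.array([-u[1],u[0],0]) 
c=np.array([p[0],p[1],0])
zb=p[2]-.0132
for nm,z in(('top',zb+.024),('bot',zb)):
    print(nm,((proj(s,[c-u*.078+v*.017+[0,0,z],c-u*.078-v*.017+[0,0,z]])-[240,130])*400/150).round(0).tolist())
pc=np.array([.533,-.244,.01])
q=proj(s,[pc-u*.075+v*.0185,pc-u*.075-v*.0185,pc-u*.084+v*.0185-[0,0,.002]+v*.0075]); print('plate',((q-[240,130])*400/150).round(0).tolist())
print('spot',((proj(s,[c-u*.03+[0,0,zb+.024]])-[240,130])*400/150).round(0))
# plate near edge in side view
im=s['pixels']; h=cv2.cvtColor(im,cv2.COLOR_BGR2HSV).astype(int)
k=seg(s,(300,160,330,205),lambda h:(h[...,0]>95)&(h[...,0]<130)&(h[...,2]>130)&(h[...,1]<90))
print(((k-[240,130])*400/150).round(0).tolist()[::2])
```

```text
top [[195.0, 131.0], [227.0, 128.0]]
bot [[192.0, 150.0], [224.0, 147.0]]
plate [[185.0, 186.0], [219.0, 183.0], [181.0, 193.0]]
spot [[197. 102.]]
[[168.0, 104.0], [165.0, 109.0], [165.0, 115.0], [165.0, 120.0], [165.0, 125.0], [165.0, 131.0], [165.0, 136.0], [168.0, 141.0], [171.0, 147.0], [173.0, 152.0], [176.0, 157.0], [176.0, 163.0], [179.0, 168.0], [181.0, 173.0], [184.0, 179.0], [187.0, 184.0], [192.0, 181.0], [197.0, 181.0], [203.0, 181.0], [208.0, 181.0], [213.0, 181.0], [211.0, 176.0], [208.0, 171.0], [205.0, 165.0], [205.0, 160.0], [203.0, 155.0], [197.0, 152.0], [192.0, 149.0], [187.0, 144.0], [187.0, 139.0], [184.0, 133.0], [181.0, 128.0], [179.0, 123.0], [176.0, 117.0], [173.0, 112.0], [171.0, 107.0]]
```

Emit:
send_rows(increments=[{"gripper":0.6,"linear":[0.003,-0.002,-0.02],"delta_rot":[0,0,0]},{"gripper":0.6,"linear":[0.003,-0.002,-0.035],"delta_rot":[0,0,0]},{"gripper":0.6,"linear":[0.003,-0.002,-0.042],"delta_rot":[0,0,0]},{"gripper":0.6,"linear":[0.003,-0.002,-0.046],"delta_rot":[0,0,0]},{"gripper":0.6,"linear":[0.003,-0.002,-0.048],"delta_rot":[0,0,0]},{"gripper":0.6,"linear":[0.003,-0.002,-0.048],"delta_rot":[0,0,0]}])

```text
clock: 7.55
position: [0.537, -0.2449, 0.0256]
ee_rot: [0.0, 0.987, -0.158, 0.001]
contact_force: [0.9, 0.2, -1.6]
width: 0.033
gripper_force: 40.4
```

Run:
```python
from m import *
s=shot('side')
cv2.imwrite('pics/v3.png',cv2.resize(s['pixels'][140:215,290:380],(720,600),interpolation=2))
for _ in range(1): print(get_state()['position'],get_state()['contact_force'])
```

```text
[ 0.537  -0.2449  0.0257] [-0.7136 -0.4614 -0.6509]
```

View pics/v3.png

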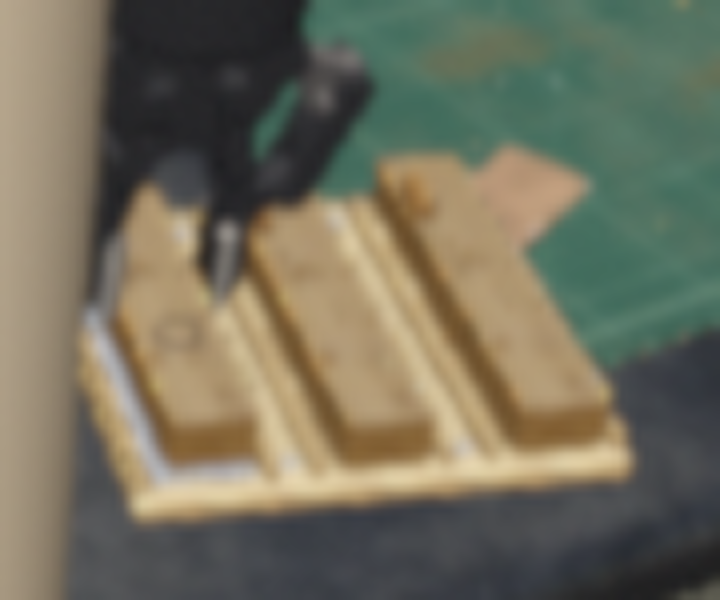

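The block is just above the plate. Compared with its neighbours it is about 5 mm too far along the bay and 2–3 mm too far right: near-end bottom corner at crop (178,463), plate corner at (155,478). I'll correct that, lower it and release.

Emit:
send_rows(increments=[{"gripper":0.6,"linear":[-0.004,0.0035,0],"delta_rot":[0,0,0]},{"gripper":0.6,"linear":[-0.004,0.0035,-0.0015],"delta_rot":[0,0,0]},{"gripper":0.6,"linear":[-0.004,0.0035,-0.003],"delta_rot":[0,0,0]},{"gripper":0.6,"linear":[-0.004,0.0035,-0.003],"delta_rot":[0,0,0]}])

```text
clock: 8.0
position: [0.5322, -0.2409, 0.0234]
ee_rot: [-0.0, 0.987, -0.158, -0.0]
contact_force: [-2.3, 2.4, 8.6]
width: 0.0331
gripper_force: 41.4
```

Emit:
send_rows(increments=[{"gripper":0.0,"linear":[0,0,0],"delta_rot":[0,0,0]},{"gripper":-0.2,"linear":[0,0,0],"delta_rot":[0,0,0]},{"gripper":-0.2,"linear":[0,0,0],"delta_rot":[0,0,0]},{"gripper":-0.2,"linear":[0,0,0.03],"delta_rot":[0,0,0]},{"gripper":-0.2,"linear":[0,0,0.07],"delta_rot":[0,0,0]},{"gripper":-0.2,"linear":[0,0.0,0.11],"delta_rot":[0,0,0]},{"gripper":-0.2,"linear":[0,0.03,0.15],"delta_rot":[0,0,0]},{"gripper":-0.2,"linear":[-0.01,0.07,0.16],"delta_rot":[0,0,0]}])

```text
clock: 8.8
position: [0.5265, -0.1734, 0.1867]
ee_rot: [0.002, 0.987, -0.159, 0.005]
contact_force: [1.0, 0.7, 0.0]
width: 0.0511
gripper_force: 0.0
```

Run:
```python
from m import *
s=shot('side'); t=shot('top')
print(get_state()['position'])
cv2.imwrite('pics/v4.png',np.hstack([cv2.resize(s['pixels'][140:215,290:390],(400,300),interpolation=2),cv2.resize(t['pixels'][155:245,285:405],(400,300),interpolation=2)]))
```

```text
[ 0.5221 -0.1676  0.1844]
```

View pics/v4.png

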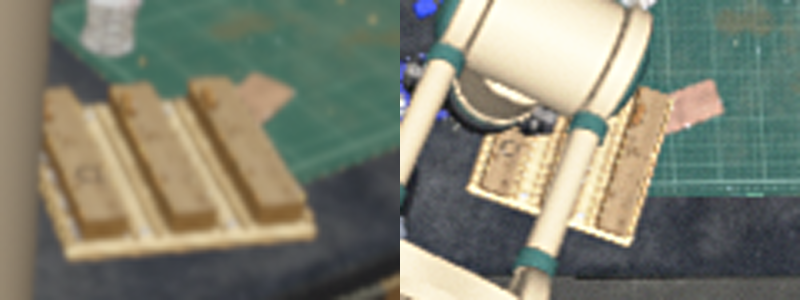

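The block sits flat in the bay, level with its neighbours (near end at side crop (105,228)). I'll move over the tester and check both the block and the tester axis from there.

Emit:
send_rows(increments=[{"gripper":-0.6,"linear":[-0.015,0.045,0.01],"delta_rot":[0,0,0]},{"gripper":-0.6,"linear":[-0.03,0.085,0.016],"delta_rot":[0,0,0]},{"gripper":-0.6,"linear":[-0.044,0.12,0.016],"delta_rot":[0,0,0]},{"gripper":-0.6,"linear":[-0.055,0.15,0.016],"delta_rot":[0,0,0]},{"gripper":-0.6,"linear":[-0.055,0.15,0.016],"delta_rot":[0,0,0]}])

```text
clock: 9.4
position: [0.4653, -0.0183, 0.1974]
ee_rot: [-0.001, 0.988, -0.156, -0.001]
contact_force: [0.0, -0.9, -0.5]
width: 0.0685
gripper_force: 0.0
```

Run:
```python
from m import *
s=shot('side'); t=shot('top')
print(get_state()['position'])
cv2.imwrite('pics/v5.png',np.hstack([cv2.resize(s['pixels'][165:265,190:290],(400,400),interpolation=2),cv2.resize(t['pixels'][145:245,260:360],(400,400),interpolation=2)]))
dark=lambda h:h[...,2]<60
k=seg(s,(218,194,240,214),dark); print('cap/handle side',k.min(0),k.max(0),k[k[:,1]<202].mean(0))
for q in ([.448,.048,.126],[.448,.048,.094],[.448,.048,.06]): print(proj(s,[q])[0])
```

```text
[ 0.4676 -0.0212  0.1977]Traceback (most recent call last):
  File "<stdin>", line 6, in <module>
  File "m.py", line 7, in seg
    c=max(cv2.findContours(m,0,1)[0],key=cv2.contourArea)
ValueError: max() iterable argument is empty
```

View pics/v5.png

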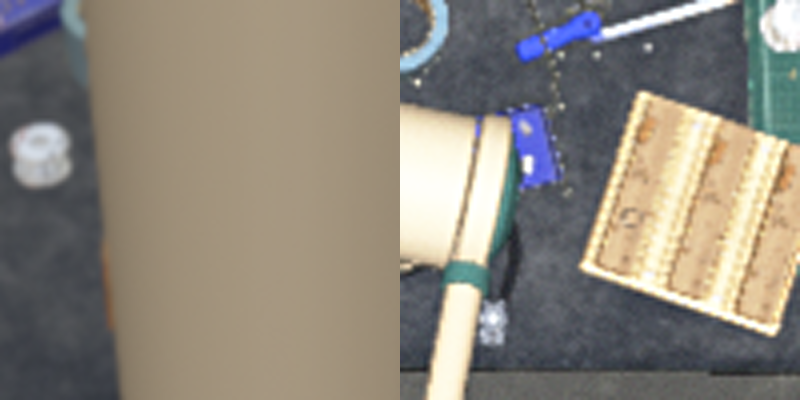

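The top view shows the block seated, ends flush with its neighbours, ring near crop (632,217), i.e. pixel (318,199). The arm hides the tester in the side view, so I'll measure it from the saved starting pictures.

Run:
```python
from m import *
t=shot('top'); s=shot('side'); now=t['pixels']
t0=dict(t,pixels=cv2.imread('pics/top0.png')); s0=dict(s,pixels=cv2.imread('pics/side0.png'))
dark=lambda h:h[...,2]<75
k=seg(s0,(222,192,238,220),lambda h:(h[...,2]<70)); print(k.min(0),k.max(0))
w=seg(s0,(214,200,246,250),lambda h:(h[...,0]<25)&(h[...,1]>110)&(h[...,2]>60)); print('stand side bbox',w.min(0),w.max(0))
kt=seg(t0,(226,203,246,224),lambda h:h[...,2]<70); print('cap top',kt.min(0),kt.max(0))
for q in ([.448,.048,.126],[.448,.048,.094],[.448,.048,.06]): print(q,proj(s,[q])[0],proj(t,[q])[0])
cs=[(k[:,0].min()+k[:,0].max())/2, k[:,1].min()+1.5]
ct=(kt.min(0)+kt.max(0))/2
print('tri',tri(t,[ct],s,[cs]))
# ring and block
h=cv2.cvtColor(now,cv2.COLOR_BGR2HSV).astype(int); roi=h[192:207,310:326,2]; print(roi)
print('ring approx',plane(t,[[318,199.2]],.034))
# side faces around block: print far & near end via wood mask vs rails hard; corners by hand
k=(np.array([[643,112],[670,120],[634,277],[601,268]])-[400,0])/4+[260,145]
P=plane(t,k,.034)[:,:2]; print(P,P.mean(0))
```

```text
[224. 196.] [232. 202.]
stand side bbox [216. 210.] [243. 246.]
cap top [236. 213.] [236. 214.]
[0.448, 0.048, 0.126] [228.9813 198.0167] [234.6681 212.7057]
[0.448, 0.048, 0.094] [229.4088 208.3551] [235.2203 213.3521]
[0.448, 0.048, 0.06] [229.8406 218.7894] [235.7764 214.003 ]
tri (array([0.447 , 0.0469, 0.1276]), np.float64(0.007243950477978481))
[[ 86 166 255 250 213 204 227 229 230 228 226 225 223 223 234 235]
 [ 97 198 255 250 199 227 229 228 230 224 223 223 221 226 229 227]
 [124 227 251 218 177 227 228 228 227 217 222 222 224 235 239 234]
 [163 255 252 215 197 226 229 233 228 219 221 219 224 238 237 241]
 [198 255 253 187 207 226 230 230 223 222 225 223 225 239 242 242]
 [226 252 222 179 227 210 159 177 171 203 218 215 223 235 235 247]
 [255 251 216 205 224 172 169 226 222 210 183 199 200 219 240 252]
 [255 255 209 234 219 168 194 234 231 200 172 221 230 229 241 251]
 [251 225 172 227 223 223 227 230 226 204 193 231 237 232 249 253]
 [252 220 189 191 206 219 185 164 166 201 220 234 236 240 253 253]
 [255 186 219 199 216 228 221 212 202 217 227 242 247 241 252 254]
 [222 169 229 226 229 231 222 216 207 206 227 237 240 248 253 254]
 [215 211 231 227 231 227 212 200 205 215 230 235 241 253 255 255]
 [207 239 232 229 228 228 219 209 216 223 243 248 242 253 255 255]
 [164 229 229 227 230 227 220 213 219 230 232 220 248 254 254 254]]
ring approx [[ 0.5043 -0.2343  0.034 ]]
[[ 0.5965 -0.2446]
 [ 0.5898 -0.2683]
 [ 0.4521 -0.2358]
 [ 0.4596 -0.2072]] [ 0.5245 -0.239 ]
```

Emit:
send_rows(increments=[{"gripper":-0.7,"linear":[-0.01,0.035,0],"delta_rot":[0,0,0]},{"gripper":-0.7,"linear":[-0.0196,0.069,0],"delta_rot":[0,0,0]},{"gripper":-0.7,"linear":[-0.0196,0.069,0],"delta_rot":[0,0,0]},{"gripper":-0.7,"linear":[-0.0196,0.069,-0.04],"delta_rot":[0,0,0]},{"gripper":-0.7,"linear":[-0.0196,0.069,-0.08],"delta_rot":[0,0,0]},{"gripper":-0.7,"linear":[-0.0196,0.069,-0.11],"delta_rot":[0,0,0]},{"gripper":-0.7,"linear":[-0.0196,0.069,-0.122],"delta_rot":[0,0,0]},{"gripper":-0.7,"linear":[-0.0196,0.069,-0.122],"delta_rot":[0,0,0]}])

```text
clock: 10.4
position: [0.4472, 0.0464, 0.0739]
ee_rot: [0.001, 0.987, -0.159, -0.002]
contact_force: [0.2, 0.9, -0.5]
width: 0.0725
gripper_force: 0.0
```

Emit:
send_rows(increments=[{"gripper":0.2,"linear":[0,0,0],"delta_rot":[0,0,0]},{"gripper":0.4,"linear":[0,0,0],"delta_rot":[0,0,0]},{"gripper":0.6,"linear":[0,0,0],"delta_rot":[0,0,0]},{"gripper":0.9,"linear":[0,0,0],"delta_rot":[0,0,0]},{"gripper":0.9,"linear":[0,0,0],"delta_rot":[0,0,0]},{"gripper":0.9,"linear":[0,0,0],"delta_rot":[0,0,0]}])

```text
clock: 11.0
position: [0.4491, 0.048, 0.077]
ee_rot: [-0.0, 0.987, -0.158, 0.001]
contact_force: [1.2, 0.8, 6.4]
width: 0.0211
gripper_force: 39.3
```

Emit:
send_rows(increments=[{"gripper":0.9,"linear":[0,0,0.02],"delta_rot":[0,0,0]},{"gripper":0.9,"linear":[0,0,0.045],"delta_rot":[0,0,0]},{"gripper":0.9,"linear":[0,0,0.07],"delta_rot":[0,0,0]},{"gripper":0.9,"linear":[0,0,0.1],"delta_rot":[0,0,0]},{"gripper":0.9,"linear":[0,0,0.11],"delta_rot":[0,0,0]},{"gripper":0.9,"linear":[0.005,-0.04,0.11],"delta_rot":[0,0,0]},{"gripper":0.9,"linear":[0.01,-0.08,0.11],"delta_rot":[0,0,0]},{"gripper":0.9,"linear":[0.015,-0.12,0.11],"delta_rot":[0,0,0]}])

```text
clock: 11.8
position: [0.4622, -0.0731, 0.1851]
ee_rot: [0.0, 0.988, -0.157, -0.001]
contact_force: [0.5, 1.1, -1.2]
width: 0.0208
gripper_force: 40.1
```

Emit:
send_rows(increments=[{"gripper":0.9,"linear":[0.01,-0.04,0],"delta_rot":[0,0,0]},{"gripper":0.9,"linear":[0.02,-0.08,0],"delta_rot":[0,0,0]},{"gripper":0.9,"linear":[0.032,-0.12,0],"delta_rot":[0,0,0]},{"gripper":0.9,"linear":[0.042,-0.16,0],"delta_rot":[0,0,0]},{"gripper":0.9,"linear":[0.042,-0.16,-0.03],"delta_rot":[0,0,0]},{"gripper":0.9,"linear":[0.042,-0.16,-0.06],"delta_rot":[0,0,0]},{"gripper":0.9,"linear":[0.042,-0.16,-0.07],"delta_rot":[0,0,0]},{"gripper":0.9,"linear":[0.042,-0.16,-0.07],"delta_rot":[0,0,0]}])

```text
clock: 12.6
position: [0.5032, -0.2312, 0.1136]
ee_rot: [-0.001, 0.987, -0.158, -0.003]
contact_force: [0.1, 0.2, -2.0]
width: 0.0211
gripper_force: 40.2
```

Run:
```python
from m import *
s=shot('side')
p=np.array(get_state()['position']); print(p,get_state()['ee_rot'])
o=np.array([285,125]); f=lambda P:((proj(s,[P])[0]-o)*7.5).round(0)
print('tip',f(p+[0,0,-.061]),'collar',f(p+[0,0,-.013]),'spot',f([.504,-.234,.034]),'spot2',f([.5035,-.2316,.034]))
cv2.imwrite('pics/v6.png',cv2.resize(s['pixels'][125:205,285:385],(750,600),interpolation=2))
```

```text
[ 0.5045 -0.2318  0.1153] [-0.0003  0.9875 -0.1577 -0.001 ]
tip [205. 391.] collar [221. 286.] spot [205. 433.] spot2 [200. 435.]
```

View pics/v6.png

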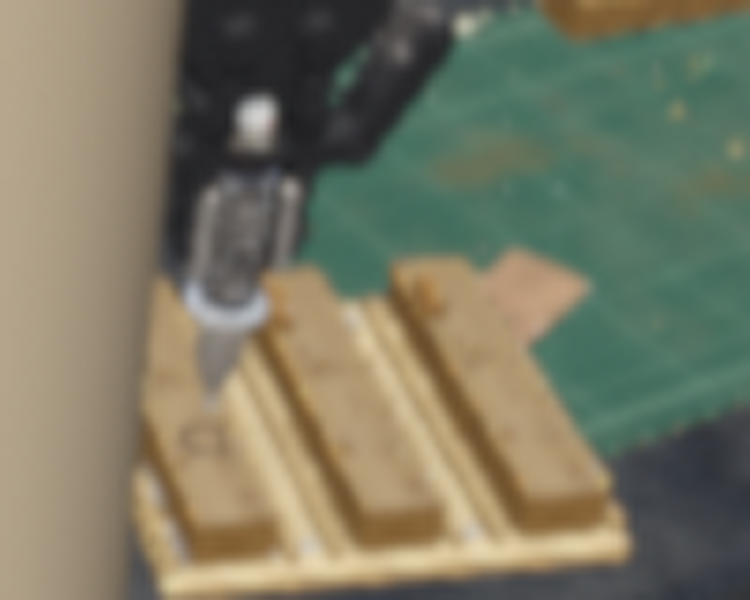

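The side view shows the tester upright, tip at crop (209,400), about 18 mm above the ring at (206,438), so it will land within 2 mm of the ring centre. I'll lower it in steps and watch the force.

Emit:
send_rows(increments=[{"gripper":0.9,"linear":[-0.0005,0.001,-0.005],"delta_rot":[0,0,0]},{"gripper":0.9,"linear":[-0.0005,0.001,-0.01],"delta_rot":[0,0,0]},{"gripper":0.9,"linear":[-0.0005,0.001,-0.014],"delta_rot":[0,0,0]},{"gripper":0.9,"linear":[-0.0005,0.001,-0.014],"delta_rot":[0,0,0]}])

```text
clock: 13.05
position: [0.5043, -0.231, 0.1019]
ee_rot: [0.0, 0.987, -0.158, -0.0]
contact_force: [-0.7, 1.2, -0.7]
width: 0.021
gripper_force: 40.2
```

```bash
cat > f.py <<'E'
from h import *
a=[];z=[]
for i in range(12):
    optics.get_image('side'); s=get_state(); a.append(s['contact_force']); z.append(s['position'])
print(np.mean(a,0).round(2),np.std(a,0).round(2),np.mean(z,0).round(4),s['gripper_force'],s['clock'])
E
python3 f.py
```

```text
[-0.03  0.14 -1.68] [0.45 0.35 0.7 ] [ 0.5046 -0.2313  0.1022] 40.16753375530243 13.65
```

Emit:
send_rows(increments=[{"gripper":0.9,"linear":[0,0,-0.002],"delta_rot":[0,0,0]},{"gripper":0.9,"linear":[0,0,-0.004],"delta_rot":[0,0,0]},{"gripper":0.9,"linear":[0,0,-0.004],"delta_rot":[0,0,0]}])

```text
clock: 13.95
position: [0.5042, -0.2311, 0.0976]
ee_rot: [-0.0, 0.987, -0.158, -0.0]
contact_force: [-0.1, -0.7, -0.9]
width: 0.0211
gripper_force: 40.2
```

```bash
python3 f.py
```

```text
[ 0.04 -0.39 -1.54] [0.37 0.51 0.38] [ 0.5045 -0.2312  0.098 ] 40.16671299934387 14.55
```

Emit:
send_rows(increments=[{"gripper":0.9,"linear":[0,0,-0.0015],"delta_rot":[0,0,0]},{"gripper":0.9,"linear":[0,0,-0.003],"delta_rot":[0,0,0]},{"gripper":0.9,"linear":[0,0,-0.003],"delta_rot":[0,0,0]}])

```text
clock: 14.85
position: [0.5046, -0.2313, 0.095]
ee_rot: [0.0, 0.987, -0.158, 0.0]
contact_force: [0.5, 0.3, 0.4]
width: 0.0209
gripper_force: 40.2
```

```bash
python3 f.py
```

```text
[ 0.36  0.15 -0.13] [0.28 0.38 0.5 ] [ 0.5046 -0.2313  0.0951] 40.1727694272995 15.45
```

Emit:
send_rows(increments=[{"gripper":0.9,"linear":[0,0,-0.0015],"delta_rot":[0,0,0]},{"gripper":0.9,"linear":[0,0,-0.003],"delta_rot":[0,0,0]},{"gripper":0.9,"linear":[0,0,-0.0035],"delta_rot":[0,0,0]},{"gripper":0.9,"linear":[0,0,-0.0035],"delta_rot":[0,0,0]}])

```text
clock: 15.85
position: [0.5046, -0.2313, 0.0915]
ee_rot: [0.0, 0.987, -0.158, 0.0]
contact_force: [-0.5, -0.3, 2.3]
width: 0.0211
gripper_force: 40.2
```

```bash
python3 f.py; python3 f.py
python3 - <<'E'
from m import *
s=shot('side'); t=shot('top')
cv2.imwrite('pics/v7.png',cv2.resize(s['pixels'][125:205,285:385],(750,600),interpolation=2))
E
```

```text
[ 0.47 -0.25  1.35] [0.38 0.47 0.45] [ 0.5046 -0.2313  0.0916] 40.17896890640259 16.45
[ 0.59 -0.27  1.25] [0.44 0.47 0.42] [ 0.5045 -0.2313  0.0915] 40.17850399017334 17.05
```

View pics/v7.png

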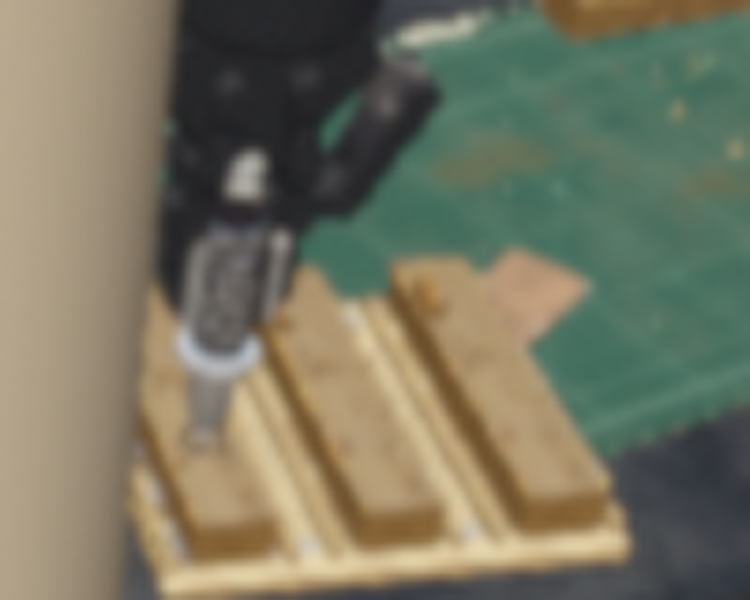

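The tester presses on the sample: force change about 2.9 N, so the plunger is about 5 mm in. The tip is near crop (203,445), against ring centre (206,438). I'll check that offset from pixel values.

Run:
```python
from h import *
for f in('v6','v7'):
    im=cv2.resize(cv2.imread(f'pics/{f}.png'),(100,80),interpolation=cv2.INTER_AREA)
    print(f,'cols 22..33 rows 50..63 (gray | sat)'); g=cv2.cvtColor(im,6); h=cv2.cvtColor(im,cv2.COLOR_BGR2HSV)[...,1]
    for r in range(50,64): print(r,g[r,22:34],h[r,22:34])
s=shot('side'); p=np.array(get_state()['position'])
print((proj(s,[[p[0],p[1],.034],[.5035,-.2316,.034],[.4940,-.2285,.034]])-[285,125]).round(1))
```

```text
v6 cols 22..33 rows 50..63 (gray | sat)
50 [144 147 150 150 138 124 118 129 158 176 166 166] [97 95 93 89 77 50 35 43 61 70 83 90]
51 [149 150 152 153 145 129 125 142 174 191 180 163] [90 92 92 89 81 58 44 58 67 69 76 89]
52 [156 157 157 157 151 141 139 154 179 194 190 169] [86 88 87 89 81 60 48 66 72 70 71 83]
53 [160 161 160 157 155 152 154 161 176 192 194 180] [86 85 87 87 79 56 49 70 78 72 69 76]
54 [162 162 160 157 154 155 158 162 171 187 196 189] [86 85 86 87 82 63 60 77 84 78 70 71]
55 [161 162 158 153 149 149 151 152 162 179 194 194] [87 85 85 88 88 81 81 88 91 86 74 70]
56 [159 158 149 142 140 141 140 141 153 173 188 194] [88 85 86 89 89 89 89 93 96 89 78 71]
57 [158 151 136 135 139 141 137 134 149 168 180 190] [91 87 87 87 88 86 88 91 94 88 82 73]
58 [154 147 132 136 146 149 143 133 144 162 175 188] [97 91 87 86 86 86 88 87 90 85 81 74]
59 [150 147 136 134 140 145 140 130 138 154 168 184] [99 90 87 87 86 85 86 89 89 86 81 77]
60 [144 148 142 139 142 145 141 133 137 149 162 179] [103  95  93  88  84  84  89  90  91  89  88  85]
61 [133 143 144 149 154 155 150 143 143 148 158
[... 963 characters left out ...]
133 125 123 145 167 180 190] [91 89 84 69 44 36 54 79 91 89 82 73]
58 [154 147 131 134 140 142 136 128 143 161 174 188] [97 91 87 73 52 49 66 81 89 87 80 74]
59 [150 146 135 131 132 135 135 128 137 154 169 184] [99 90 89 82 68 68 78 88 89 86 82 77]
60 [144 148 141 137 138 140 139 133 137 149 162 179] [102  95  94  88  82  82  87  92  91  89  88  85]
61 [133 144 143 148 154 154 149 144 143 148 158 172] [113 102 100  89  84  85  89  94  92  89  91  89]
62 [119 138 147 155 161 161 157 150 147 149 154 163] [128 111  99  88  83  85  87  92  91  91  90  91]
63 [107 135 153 159 162 162 160 156 152 152 153 157] [131 113  95  86  84  85  87  89  91  90  92  91]
[[26.4 57.9]
 [26.7 58. ]
 [27.7 60.2]]
```

Pixel values put the ring centre at (26.7, 58.3) and the tip at about (26.6, 58.5). That is well inside tolerance, and force and pose are steady, so I'm handing it in.

```bash
python3 -c "
from rig import sign_off; print(sign_off())"
```

```text
the job is handed in; nothing more can be done
None
```

The job is handed in, with no verdict returned: the sample lies in the plated bay level with its neighbours, and the gripper holds the tester upright with its tip about 2 mm or less from the ring's centre, pressing with about 2.9 N (plunger roughly 5 mm in, estimated from the force).

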